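Load the cam lift and hold the stack at gauging height

ROBOT

A 6-joint arm with a two-finger parallel gripper is mounted at the origin on a cart in front of the work surface, level with it; the furniture and walls round the work are solid. World frame = base frame: x ahead of the robot, y to its left, z up, the work surface at z = 0. Lengths are in mm, angles in degrees, forces in N, time in s.
With the tool pointing down it reaches from about 300 to 850 mm from the base axis. Payload 4.2 kg.
Tool frame: the origin (TCP) lies at the very end of the fingers, on their centre line; the grasp point (between the pads) lies 19 mm behind it; z points along the fingers, y is the direction in which the jaws open and shut (so a half turn about z gives the same grasp; the last joint's range is limited). The gripper opens to 91 mm and grips with 3 to 60 N. Pads are 32 mm wide; open, the fingers measure 118 mm over their backs; the gripper's body (76 mm by 178 mm) begins 60 mm behind the grasp point.
Start: joints at [-73.682, 18.312, 89.639, -0, 72.044, -1.146], TCP at [172.562, -548.512, 213.976] pointing down, gripper open.
Joint ranges: [-177.97, 177.97], [-48.28, 115.42], [12.27, 149.76], [-77.06, 257.06], [2.81, 150.46], [-146.56, 146.56]. Speed limits (degrees/s): [147.25, 147.25, 180, 180, 180, 180].

INTERFACE

Orientations are given as [roll, pitch, yaw] about the fixed x, y, z axes, in that order (R = Rz(yaw) Ry(pitch) Rx(roll)).
In Python, from workcell import monitor, eyes, job gives the robot as it stands.
- The arm moves only by the tool move_arm, never from a script. Its argument "increments" is a list that holds one entry, the list of rows, each a list of 7 numbers: the opening, from 0 (shut) to 1 (fully open), then the shift along the tool's x, y, z in cm, then the turn, a rotation vector about the tool's x, y, z in rad. In form: [[[jaw, x, y, z, ax, ay, az], ...]]. A call has 1 to 12 rows; each row shifts and turns the pose as measured when the row begins, along the tool's axes as they then stand; what a row does not reach is not made up. A row lasts 1/8 s, in which the tool goes at most 62.5 mm and 10.7 degrees, less where a joint would pass 70% of its speed; a pose out of reach is approached as far as the arm can. A call is refused whole if a number of a shift passes 6.25 or a number of a turn 0.188, either way. A call with a gripper value outside its range is refused whole. The fingers move at their own pace and stop on an object; "force" is the grip in N (left out, the last holds). Time passes only in rows, so rows that do not move let the fingers close. It gives the time, the measured TCP pose, the force and the opening at its end, in the units of the state.
- monitor.state(): the state, without advancing time (a new reading comes with each control period).
- eyes.grab_frame(name): name is "scene" or "top" or "wrist"; returns a dict with "color" (384x512x3 uint8, red, green, blue), "z_map" (384x512 float32, mm along the optical axis (not along the pixel's ray), 0 where there is no reading), "camera_matrix" (3x3 intrinsics, pixels), "rvec" (rotation vector, rad) and "tvec" (3), from world to camera coordinates, as OpenCV has them. Camera axes: x right, y down, z forward; pixel columns grow to the right and rows downward; lengths in mm; the calibration is good to about 2 mm. A picture is of the moment at which its call begins.
- job.job_done(): hands the job in, once; it reports no verdict.
The state is a dict: "time_s": time; "qpos": joint angles; "qvel": joint speeds; "effort": joint torques, N m; "ee_pos": TCP position; "ee_rot": TCP orientation; "force": force on the tool from outside, world axes, zero at the start; "torque": the same for the moment, N m; "gripper_width": finger opening in mm.
Only numpy, scipy, OpenCV 4.12 (cv2) and the standard library are available. Lean on these libraries where they do the work, as an engineer would, in place of code of your own. Each camera call takes 0.05 s, during which the arm holds its last target. There are 200 camera calls.

TASK

Thread the gold spacer ring and then the ball bearing down over the post of the cam lift, each fully home: the ring flat on the lift's round table, the bearing flat on the ring. Then let go of them, raise the red-handled cam lever from its rest to the point of highest lift, where the lever stands straight up, and finish while still holding it there (it springs back if let go). Leave the other parts and tools around the lift where they are.

Things in the scene. Friction and masses are not known exactly. Their poses are not given: they have to be found in the camera images.
- cam_fixture: The cam lift, fixed to the worktop: grey base plate 160 x 120 x 12 mm, origin at its underside's centre. Shaft along its y axis, 45 mm up, with a brass eccentric that lifts the head; lever on its +y side, pointing to its -x side at rest. Two guide columns at x = +-47 mm, tops 97 mm up, carry the head's crosshead (122 mm along x, 32 along y); above that a round table with a post. Yaw varies.
- seat (a point): Centre of the top face of the lift's round table (48 mm across), on the post's axis; 108 mm above the worktop at rest, 117 mm at highest lift. On the table: a chamfered centring boss 33 mm across, 5 mm high, and the post, 22 mm across, tapered tip 37 mm above this point. The ring's underside ends at this height, the bearing's 7 mm higher.
- ring_center (a point): Centre (half-way up) of the gold spacer ring: outside 52 mm, bore 39 mm (about 36.5 mm effective), 7 mm thick, 45 g, starts lying flat on the worktop. z is its axis.
- bearing_center (a point): Centre (half-way up) of the grey sealed ball bearing: outside 52 mm, bore 25 mm (about 1.3 mm of play each way on the post), 15 mm thick, 120 g, starts lying flat on the worktop. z is its axis.
- cam_lever (a joint): Lever angle about the shaft, rad. 0: at rest on its stop, pointing to the fixture's -x side, 0.35 rad above horizontal. Grows as the handle is raised. 1.22: lever straight up, highest lift. Beyond that (to 1.75) the lift falls again. A spring always pulls it back to 0; at the top about 3.5 N at the handle.
- lever_grip (a point): Middle of the lever's red round handle: 18 mm in diameter, 55 mm long, axis along the fixture's y axis, 120 mm from the shaft's axis; the lever arm (12 mm thick) is 40 mm from this point towards the fixture's -y side. 86 mm above the worktop at rest, 165 mm upright. Can be pinched from above across the fixture's x axis.
- lever_hinge (a point): Point on the shaft's axis in the plane in which lever_grip swings (45 mm above the worktop).
- lift_head (a joint): Height of the lift head above its rest, m: 0 with the lever at rest, 0.0092 at highest lift.
- spacer_ring: The gold spacer ring; origin at the centre of its underside.
- ball_bearing: The ball bearing; origin at the centre of its underside.
- brass_bush: Loose flanged brass bush standing on the worktop, 38 mm across, 34 mm high, to be left alone; origin at the centre of its underside.
- steel_sleeve: Loose grey steel sleeve standing on the worktop, 43 mm across, 42 mm high, to be left alone; origin at the centre of its underside.
- screwdriver_2: Loose screwdriver with yellow handle lying on the worktop, 159 mm long, to be left alone.
- marker_black: Loose black-and-white marker lying on the worktop, 120 mm long, to be left alone.
Not all that is in view belongs to the job. What is meant by the ball_bearing is not blue, and is the smaller of those in its own colour. Several things have the shape of the spacer_ring; the one meant has the colours described above.

How it is judged (in metres and radians):
On the way, in this order (a step that is already met when the one before it is completed fails the run):
1. the ring is home on the table, flat, let go, with no bearing on the post yet (z of spacer_ring in the frame of seat between -0.002 and 0.002 m and horizontal distance between spacer_ring and seat below 0.005 m and angle between spacer_ring's own z axis and vertical below 0.08 rad and contact force between spacer_ring and the fingers below 0.1 N and horizontal distance between ball_bearing and seat above 0.05 m), for 0.2 s.
2. the bearing is home on the ring, flat, let go, with the lever still low (z of ball_bearing in the frame of seat between 0.005 and 0.0095 m and horizontal distance between ball_bearing and seat below 0.005 m and angle between ball_bearing's own z axis and vertical below 0.08 rad and contact force between ball_bearing and the fingers below 0.1 N and value of joint cam_lever below 0.4 rad), for 0.2 s.
At the end, for the whole second after the job is handed in: Robot holds the lever still (over 1 N) within 0.13 rad of straight up, head at least 8.5 mm above rest; ring flat on the table (2 mm) and bearing flat on the ring (2.5 mm), both centred within 5 mm, tilted under 0.08 rad, not touched by the robot (value of joint cam_lever between 1.09 and 1.35 rad and velocity of joint cam_lever between -0.1 and 0.1 rad/s and value of joint lift_head above 0.0085 m and contact force between any of the fingers, the arm and cam_lever above 1 N and z of spacer_ring in the frame of seat between -0.002 and 0.002 m and horizontal distance between each of spacer_ring, ball_bearing and seat below 0.005 m and angle between each of spacer_ring, ball_bearing's own z axis and vertical below 0.08 rad and z of ball_bearing in the frame of seat between 0.005 and 0.0095 m and contact force between each of ball_bearing, spacer_ring and the arm below 0.1 N and contact force between each of spacer_ring, ball_bearing and the fingers below 0.1 N); the arm keeps its last pose, push and grip.
It fails at once if a loose bystander (bush, sleeve, yellow screwdriver, black marker) moved by more than 25 mm (distance of any of brass_bush, steel_sleeve, screwdriver_2, marker_black from where it was at the start of the episode above 0.025 m).
It also fails if it takes over 72 s, if anything falls off the work surface, if the arm or the gripper's body presses on something with over 40 N, if the wrist force passes 120 N, or if a joint passes its speed limit or range.

## Working session

There is one attempt and no reset: what is moved stays moved. The work goes in short steps, Python scripts to look and compute and a tool call to move; the robot and the scene stay as the last step left them, time stands still between calls to the robot, and variables do not carry over. Pictures are saved under pics/ and viewed, about 8 in all and at most 12, crops included, and the job is handed in when it is done.

Besides the shell and the picture viewer there is one more tool, called after "Request:" as name(argument=value, ...) on one line, values as JSON. move_arm: Moves the arm, as the interface text tells. Its arguments: {"type":"object","properties":{"increments":{"type":"array"},"force":{"type":"number"}},"required":["increments"]}

```bash
mkdir -p pics
cat > h.py <<'E'
import numpy as np, cv2
from workcell import monitor, eyes, job
def grab(n):
    f=eyes.grab_frame(n); f['R']=cv2.Rodrigues(np.array(f['rvec'],float))[0]; f['t']=np.array(f['tvec'],float).ravel(); f['K']=np.array(f['camera_matrix'],float); return f
def ray(f,u,v,z):
    d=f['R'].T@np.linalg.inv(f['K'])@np.array([u,v,1.]); c=-f['R'].T@f['t']; return c+d*(z-c[2])/d[2]
def cloud(f):
    h,w=f['z_map'].shape; u,v=np.meshgrid(np.arange(w),np.arange(h)); Z=f['z_map']
    p=np.stack([u,v,np.ones_like(u)],-1)@np.linalg.inv(f['K']).T*Z[...,None]
    P=(p-f['t'])@f['R']; P[Z==0]=np.nan; return P
def proj(f,p):
    q=f['K']@(f['R']@np.array(p,float)+f['t']); return q[:2]/q[2]
def save(f,n,box=None,s=1):
    im=f['color'][...,::-1]
    if box: im=im[box[1]:box[3],box[0]:box[2]]
    cv2.imwrite('pics/'+n,cv2.resize(im,None,fx=s,fy=s,interpolation=cv2.INTER_CUBIC))
E
python3 - <<'E'
from h import *
a=grab('top');b=grab('scene')
import pickle;pickle.dump((a,b),open('f.pkl','wb'))
im=np.hstack([a['color'],b['color']])[...,::-1]
cv2.imwrite('pics/a.png',cv2.resize(a['color'][...,::-1],None,fx=1.5,fy=1.5)); cv2.imwrite('pics/b.png',cv2.resize(b['color'][...,::-1],None,fx=1.5,fy=1.5))
for f in (a,b): print(-f['R'].T@f['t'],f['R'][2],f['K'][0,0])
print(monitor.state())
E
```

```text
[ 240.56327748 -238.54537704 1332.17430798] [ 0.21457031 -0.00443254 -0.97669849] 453.476713407307
[ 1057.26005107 -1025.16465619   628.02602034] [-0.51805253  0.70178275 -0.48900157] 467.10053359252214
{'time_s': 0.1, 'qpos': array([-7.36843376e+01,  1.83464590e+01,  8.96976227e+01, -1.51179774e-03,
        7.20439814e+01, -1.14591026e+00]), 'qvel': array([-0.02273863, -0.13975128, -0.1786105 , -0.10966146,  0.07887351,
        0.01750387]), 'effort': array([ 2.90507487e-04, -4.13332558e+01, -2.32508701e+01,  7.28284079e-02,
        4.21191263e-02, -5.82804614e-05]), 'ee_pos': array([ 172.40737512, -548.08390692,  213.23173486]), 'ee_rot': array([-1.79911926e+02, -3.23979005e-04,  1.74620395e+01]), 'force': array([ 0.51289776, -0.08306337, -0.37670333]), 'torque': array([0.00534058, 0.0557818 , 0.01504911]), 'gripper_width': 91.44592597915745}
```

View pics/a.png

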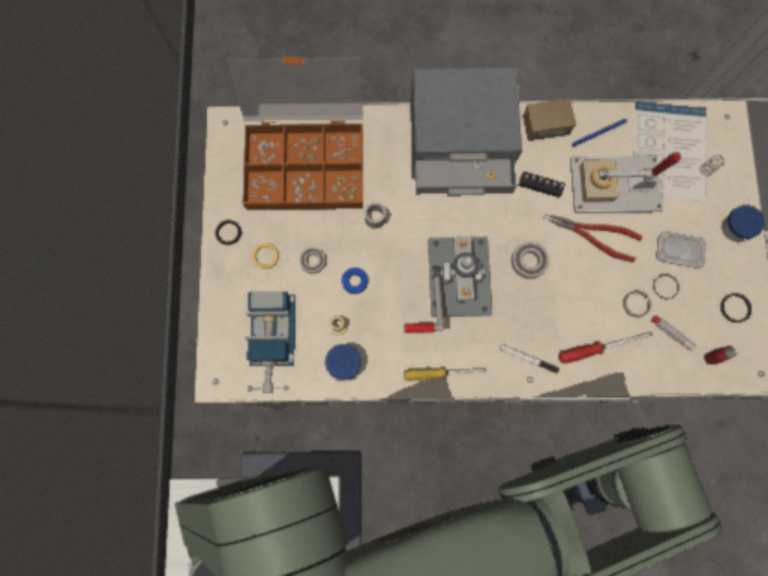

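View pics/b.png

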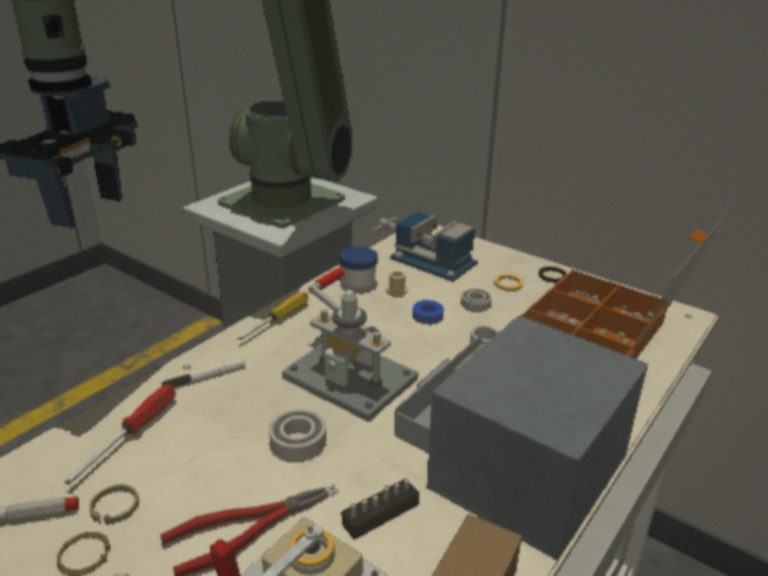

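The top view (pixels in the 1.5x picture) shows the lift at (462,275) with its red handle at (420,327). There is one gold flat ring at (265,256); the black rings at (228,232) and (736,307) and the tan split rings at (637,303) and (666,286) are the wrong colour, and the gold one at (601,175) sits on another fixture. The grey bearings are the small one at (314,260) and the larger one at (529,260); the blue one at (355,281) is ruled out. The steel sleeve is at (377,215).

Run:
```python
from h import *
import pickle;a,b=pickle.load(open('f.pkl','rb'))
P=cloud(a); hsv=cv2.cvtColor(a['color'],cv2.COLOR_RGB2HSV)
def blob(name,c,r,lo,hi,z):
    u,v=np.array(c)/1.5; m=np.zeros(hsv.shape[:2],np.uint8); cv2.circle(m,(int(u),int(v)),r,255,-1)
    m&=cv2.inRange(hsv,np.array(lo),np.array(hi)); cs,_=cv2.findContours(m,0,2); k=max(cs,key=cv2.contourArea)
    (x,y),(w,h),ang=cv2.minAreaRect(k); c0=ray(a,x,y,z)
    q=np.array([ray(a,*p[0],z) for p in k]); print(name,'px',(x,y),'world',c0.round(1),'ext',np.ptp(q,axis=0)[:2].round(1), 'z',np.nanpercentile(P[...,2][m>0],[10,50,90]).round(1))
blob('ring',(265,256),14,(12,100,60),(35,255,255),5)
blob('bear',(314,260),13,(0,0,0),(180,70,175),11)
blob('bigbear',(529,260),17,(0,0,0),(180,70,175),11)
blob('sleeve',(377,215),14,(0,0,0),(180,70,175),30)
blob('red',(420,327),14,(0,120,60),(8,255,255),86)
# fixture by height
reg=P[150:225,275:335]; x,y,z=reg[...,0],reg[...,1],reg[...,2]
for lo,hi in ((5,20),(85,103),(104,112),(113,135),(135,160)):
    m=(z>lo)&(z<hi); print(lo,hi,m.sum(), np.nanmean(x[m]),np.nanmean(y[m]),np.nanmedian(z[m]), cv2.minAreaRect(np.stack([x[m],y[m]],-1).astype(np.float32)) if m.sum()>3 else '')
s=P[120:250,130:300]
save(a,'c.png',(130,120,340,270),3.8)
```

```text
ring px (176.50001525878906, 170.00001525878906) world [580.6 -12.3   5. ] ext [49.9 51.3] z [ 3.4  7.8 11.1]
bear px (208.5, 173.0) world [ 568.6 -109.5   11. ] ext [55.7 51.1] z [ 2.3 14.6 18.6]
bigbear px (352.5, 173.5) world [ 561.5 -541.5   11. ] ext [77.3 76. ] z [ 3.7 21.  24.8]
sleeve px (249.25003051757812, 142.25001525878906) world [ 657.4 -232.9   30. ] ext [53.7 66. ] z [-0.  20.4 44.5]
red px (279.01995849609375, 218.29869079589844) world [ 418.3 -313.1   86. ] ext [16.6 50.1] z [90.1 94.7 97.6]
5 20 1475 527.068228001415 -400.0845242783699 12.647204991833409 ((524.96630859375, -398.099853515625), (179.6280517578125, 227.87261962890625), 88.64264678955078)
85 103 262 468.99370032984126 -361.1935281661521 90.4004909258329 ((490.028564453125, -378.1194152832031), (77.97389221191406, 210.572021484375), 62.83442687988281)
104 112 109 530.2068970596189 -399.25138009836814 109.15226591434694 ((531.730224609375, -400.5925598144531), (44.90381622314453, 45.82688903808594), 86.85259246826172)
113 135 54 527.4832383919337 -398.03115166414835 115.83250690547877 ((530.6884765625, -398.6278076171875), (31.123212814331055, 37.67726135253906), 31.57084083557129)
135 160 49 531.0889115494449 -399.64907687874995 142.59215169367735 ((531.8977661132812, -400.3592529296875), (19.31379508972168, 18.871089935302734), 61.82018280029297)
```

View pics/c.png

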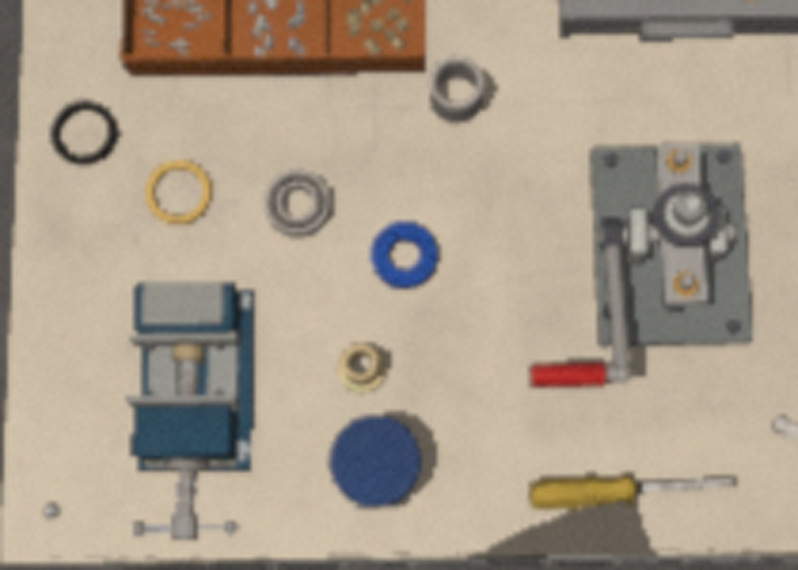

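The crop confirms them: the gold ring at (580,-12), the small grey bearing at (569,-110) and the lift seat near (531,-400), with heights and sizes as given. I'm setting out for the ring.

Request:
move_arm(increments=[[[1,0,0,0,0,0,0.153],[1,0,0,0,0,0,0.153],[1,3.7,-4.9,0,0,0,0],[1,3.7,-4.9,0,0,0,0],[1,3.7,-4.9,0,0,0,0],[1,3.7,-4.9,0,0,0,0],[1,3.7,-4.9,0,0,0,0],[1,3.7,-4.9,0,0,0,0],[1,3.7,-4.9,0,0,0,0],[1,3.7,-4.9,0,0,0,0],[1,3.7,-4.9,0,0,0,0],[1,3.7,-4.9,0,0,0,0]]], force=10)

```text
time_s: 1.6
ee_pos: [554.0, -55.2, 210.3]
ee_rot: [-179.7, 0.2, -1.2]
force: [0.5, -0.4, -0.2]
gripper_width: 91.2
```

Request:
move_arm(increments=[[[1,1.3,-2.1,2.5,0,0,-0.02],[1,1.3,-2.1,2.5,0,0,0],[1,0,0,2,0,0,0],[1,0,0,0,0,0,0]]])

```text
time_s: 2.1
ee_pos: [582.8, -6.8, 136.6]
ee_rot: [-179.7, 0.3, 0.4]
force: [-0.2, -0.1, 0.7]
gripper_width: 91.0
```

```bash
cat >> h.py <<'E'
def ringfit(f,lo,hi,z,n=None,near=None,r=60):
    hsv=cv2.cvtColor(f['color'],cv2.COLOR_RGB2HSV); m=cv2.inRange(hsv,np.array(lo),np.array(hi))
    if near is not None:
        P=cloud(f); m[~(np.hypot(P[...,0]-near[0],P[...,1]-near[1])<r)]=0
    cs,_=cv2.findContours(m,0,1); k=max(cs,key=lambda c:cv2.contourArea(cv2.convexHull(c)))
    q=np.array([ray(f,*p[0],z)[:2] for p in cv2.convexHull(k)],np.float32)
    return cv2.fitEllipse(q), cv2.minEnclosingCircle(q)
E
python3 - <<'E'
from h import *
f=grab('wrist'); s=monitor.state(); print(s['ee_pos'],s['ee_rot'],-f['R'].T@f['t'])
P=cloud(f)
print(ringfit(f,(12,100,60),(35,255,255),7))
save(f,'d.png',None,1.2)
E
```

```text
[583.65704509  -6.90017156 137.69938644] [-1.79690149e+02  1.17983698e-01  4.08368674e-01] [662.32445905  -5.89867968 306.36564726]
(((711.6344604492188, -104.42681884765625), (99.9305419921875, 342.26068115234375), 0.2364731878042221), ((711.1264038085938, -101.49870300292969), 140.82632446289062))
```

View pics/d.png

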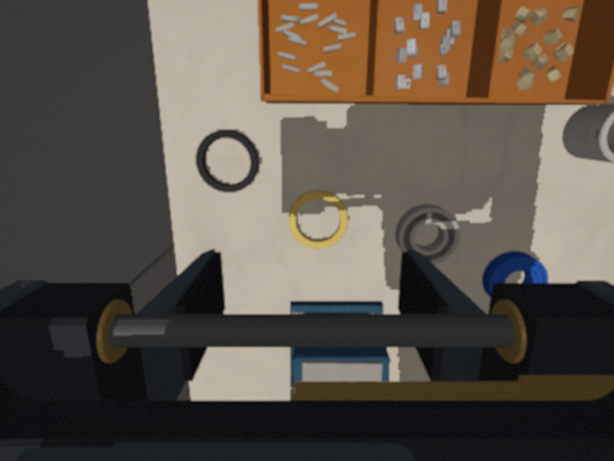

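The wrist view shows the ring whole at (319,220) and the bearing at (428,232) in this 1.2x picture. The colour mask also caught the tray, so I'm restricting it to the ring's area.

Run:
```python
from h import *
f=grab('wrist'); s=monitor.state(); print(s['ee_pos'])
print(ringfit(f,(15,90,60),(35,255,255),6,near=(580,-12),r=40))
print(ringfit(f,(0,0,0),(180,55,125),14,near=(568,-110),r=38))
for u,v in((319,220),(428,232)): print(ray(f,u/1.2,v/1.2,7))
```

```text
[584.2284421   -7.23355249 138.69328106]
(((398.9241027832031, -82.19400787353516), (31.302204132080078, 213.80555725097656), 0.7558123469352722), ((394.0086975097656, -82.72310638427734), 93.69341278076172))
(((572.2650146484375, -105.17648315429688), (72.2218246459961, 72.8006362915039), 114.64167785644531), ((572.2659912109375, -105.34830474853516), 36.547428131103516))
[579.2467839  -12.16470255   7.        ]
[ 569.1187273 -107.9269919    7.       ]
```

Request:
move_arm(increments=[[[1,-0.45,0.5,0,0,0,0],[1,0,0,4,0,0,0],[1,0,0,4,0,0,0],[1,0,0,3,0,0,0],[1,0,0,1.2,0,0,0],[1,0,0,0,0,0,0],[1,0,0,0,0,0,0]]])

```text
time_s: 3.08
ee_pos: [585.1, -16.2, 23.0]
ee_rot: [-179.8, -1.0, 0.1]
force: [-0.8, -0.5, 0.4]
gripper_width: 91.0
```

Request:
move_arm(increments=[[[1,-0.5,-0.4,0,0,0,0],[1,0,0,0,0,0.01,0],[1,0,0,0,0,0,0]]])

```text
time_s: 3.45
ee_pos: [581.1, -11.8, 25.5]
ee_rot: [-179.8, -1.9, 0.1]
force: [0.3, -0.5, -0.0]
gripper_width: 91.3
```

Run:
```python
from h import *
for i in range(4):
    f=grab('wrist');s=monitor.state(); print(s['time_s'],s['ee_pos'].round(1),s['ee_rot'].round(2),s['qvel'].round(1))
```

```text
3.5 [581.2 -11.9  25.5] [-1.798e+02 -1.890e+00  1.400e-01] [-0.   0.4 -0.2 -0.   0.   0. ]
3.55 [581.3 -11.9  25.3] [-1.798e+02 -1.880e+00  1.400e-01] [-0.   0.4 -0.1  0.   0.1 -0. ]
3.6 [581.3 -12.   25.1] [-1.798e+02 -1.860e+00  1.300e-01] [-0.1  0.4  0.   0.1  0.1  0.1]
3.65 [581.2 -12.   25. ] [-1.798e+02 -1.850e+00  1.300e-01] [-0.1  0.1 -0.1 -0.  -0.  -0. ]
```

Request:
move_arm(increments=[[[1,-0.1,0,1.3,0,-0.033,0],[1,0,0,0.8,0,0,0],[1,0,0,0,0,0,0],[1,0,0,0,0,0,0]]])

```text
time_s: 4.15
ee_pos: [580.4, -11.9, 1.4]
ee_rot: [-179.8, 0.3, 0.1]
force: [0.4, -0.8, 0.5]
gripper_width: 91.4
```

Now I close on the ring.

Request:
move_arm(increments=[[[0.3,0,0,0,0,0,0],[0.3,0,0,0,0,0,0],[0.3,0,0,0,0,0,0],[0.3,0,0,0,0,0,0],[0.3,0,0,0,0,0,0]]], force=10)

```text
time_s: 4.78
ee_pos: [580.7, -12.0, 2.1]
ee_rot: [-179.8, 0.2, 0.1]
force: [-0.5, 0.6, -0.9]
gripper_width: 50.6
```

Request:
move_arm(increments=[[[0.3,0,0,-2,0,0,0],[0.3,0,0,-5,0,0,0],[0.3,0,0,-5,0,0,0],[0.3,0,0,-5,0,0,0],[0.3,0,0,-2,0,0,0],[0.3,-0.7,5,0,0,0,0],[0.3,-0.7,5,0,0,0,0],[0.3,-0.7,5,0,0,0,0],[0.3,-0.7,5,0,0,0,0],[0.3,-0.7,5,0,0,0,0],[0.3,-0.7,5,0,0,0,0],[0.3,0,0,0,0,0,0]]])

```text
time_s: 6.28
ee_pos: [539.0, -320.9, 196.8]
ee_rot: [-179.8, 0.2, 0.3]
force: [0.2, 0.5, -1.7]
gripper_width: 50.7
```

Run:
```python
from h import *
import pickle
f=grab('wrist');s=monitor.state(); print(s['time_s'],s['ee_pos'].round(1),s['ee_rot'].round(2),s['gripper_width'])
pickle.dump((f,s),open('w.pkl','wb'))
save(f,'e.png',None,1.2)
P=cloud(f);x,y,z=np.moveaxis(P,-1,0)
g=(np.hypot(x-531,y+400)<40)
for lo,hi in ((85,103),(104,112),(111,118),(135,150)):
    m=g&(z>lo)&(z<hi)
    if m.sum()>5: print(lo,hi,m.sum(),cv2.minAreaRect(np.stack([x[m],y[m]],-1).astype(np.float32)),np.median(z[m]))
```

```text
6.325 [ 539.3 -319.1  196.8] [-179.75    0.21    0.4 ] 50.539082893232504
85 103 30 ((542.9780883789062, -388.12738037109375), (12.405420303344727, 41.31612014770508), 41.31053924560547) 102.50489942621465
104 112 1097 ((530.8866577148438, -398.79840087890625), (45.14668655395508, 46.879215240478516), 41.64250564575195) 107.67435227982381
111 118 372 ((532.3062744140625, -397.9278869628906), (25.56645393371582, 31.07168960571289), 41.62126159667969) 112.54033312529805
135 150 495 ((530.15576171875, -399.4270324707031), (20.465145111083984, 20.200101852416992), 46.55940246582031) 140.71325678114712
```

View pics/e.png

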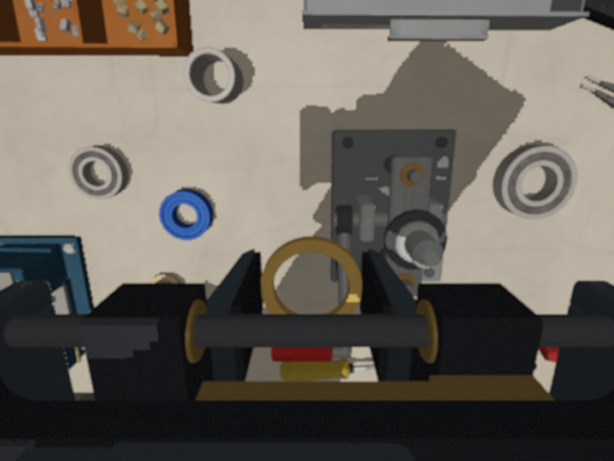

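The ring is held between the fingertips (centre near (312,285)) and the post tip is at (425,248). I'll measure the ring's offset from the TCP along x.

```bash
cat >> h.py <<'E'
def goldoff(f,s):
    hsv=cv2.cvtColor(f['color'],cv2.COLOR_RGB2HSV); m=cv2.inRange(hsv,np.array((12,80,50)),np.array((35,255,255))); 
    tcp=s['ee_pos']; c=proj(f,tcp+np.array([0,0,4.])); zt=tcp[2]+4.9
    from scipy.optimize import least_squares
    W=[]
    for col in range(int(c[0])-38,int(c[0])+39):
        r=np.flatnonzero(m[150:290,col])
        if len(r): W.append(ray(f,col,150+r[0]-.5,zt)[:2])
    W=np.array(W); o=least_squares(lambda p:np.hypot(*(W-p).T)-26,tcp[:2],loss='soft_l1')
    return o.x-tcp[:2], np.abs(o.fun).mean(), len(W)
E
python3 - <<'E'
from h import *
import pickle
f,s=pickle.load(open('w.pkl','rb')); print(goldoff(f,s))
E
```

```text
(array([-1.2398048 , -1.19342711]), np.float64(0.2453177232834222), 77)
```

Run:
```python
from h import *
for i in range(2):
    f=grab('wrist');s=monitor.state(); print(s['time_s'],s['ee_pos'].round(1),goldoff(f,s))
P=cloud(f);x,y,z=np.moveaxis(P,-1,0)
g=(np.hypot(x-531,y+400)<40)
for lo,hi in ((104,111),(136,150)):
    m=g&(z>lo)&(z<hi); print(cv2.minAreaRect(np.stack([x[m],y[m]],-1).astype(np.float32)), cv2.minEnclosingCircle(np.stack([x[m],y[m]],-1).astype(np.float32)))
```

```text
6.375 [ 539.6 -317.8  196.9] (array([-1.27444737, -0.65786395]), np.float64(0.26179911214153406), 77)
6.425 [ 539.8 -317.   197.1] (array([-1.19211353, -0.0655146 ]), np.float64(0.2678076860111804), 77)
((530.6605834960938, -398.93719482421875), (44.97325897216797, 47.510528564453125), 41.99515151977539) ((529.6156616210938, -400.16168212890625), 24.145122528076172)
((530.7913208007812, -399.135986328125), (18.530006408691406, 20.4881534576416), 40.810951232910156) ((529.8463134765625, -399.78717041015625), 10.521601676940918)
```

Request:
move_arm(increments=[[[0.3,-0.4,4,0,0,0,0],[0.3,-0.4,4,0,0,0,0],[0.3,0,0,0,0,0,0],[0.3,0,0,0,0,0,0],[0.3,0,0,0,0,0,0]]])

```text
time_s: 7.05
ee_pos: [535.3, -390.1, 197.3]
ee_rot: [-179.6, 0.2, 1.2]
force: [0.7, 0.3, -0.5]
gripper_width: 50.5
```

Request:
move_arm(increments=[[[0.3,-0.4,1.0,0,0,0,0.02],[0.3,0,0,0,0,0,0],[0.3,0,0,0,0,0,0],[0.3,0,0,0,0,0,0]]])

```text
time_s: 7.55
ee_pos: [531.7, -399.1, 197.8]
ee_rot: [-179.6, 0.2, 0.1]
force: [-1.0, -0.5, 0.2]
gripper_width: 50.6
```

Request:
move_arm(increments=[[[0.3,0,0,3,0,0,0],[0.3,0,0,3,0,0,0],[0.3,0,0,0.8,0,0,0],[0.3,0,0,0,0,0,0],[0.3,0,0,0,0,0,0]]])

```text
time_s: 8.18
ee_pos: [533.1, -399.6, 130.9]
ee_rot: [-179.7, -0.1, 0.1]
force: [-0.2, 0.2, -1.5]
gripper_width: 50.7
```

Run:
```python
from h import *
f=grab('wrist');s=monitor.state(); print(s['time_s'],s['ee_pos'].round(1),s['ee_rot'].round(2),s['force'],goldoff(f,s))
save(f,'g.png',(150,130,370,295),3.5)
P=cloud(f);x,y,z=np.moveaxis(P,-1,0)
g=(np.hypot(x-531,y+400)<20)&(z>139)&(z<150)
print(g.sum(),cv2.minEnclosingCircle(np.stack([x[g],y[g]],-1).astype(np.float32)))
```

```text
8.225 [ 533.1 -399.6  131. ] [-1.7974e+02 -9.0000e-02  6.0000e-02] [-0.18159637  0.29177047 -0.67670275] (array([0.43901187, 1.3508268 ]), np.float64(8.67031429971618), 77)
561 ((530.09619140625, -399.5416259765625), 8.727466583251953)
```

View pics/g.png

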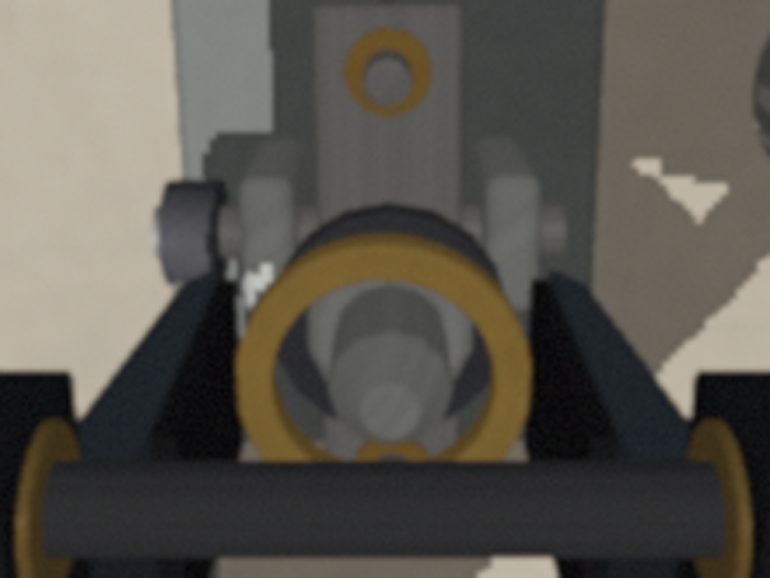

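The ring is round the post. The tip sits slightly right of the ring centre and the ring is about 1.5 mm too far in +x. I'm correcting both and lowering.

Request:
move_arm(increments=[[[0.3,-0.15,0.05,0.8,0,0,0],[0.3,0,0,0,0,0,0],[0.3,0,0,0,0,0,0]]])

```text
time_s: 8.6
ee_pos: [532.1, -400.7, 124.2]
ee_rot: [-179.8, -0.2, 0.1]
force: [-0.0, 1.1, -0.1]
gripper_width: 50.6
```

Request:
move_arm(increments=[[[0.3,-0.05,-0.05,0.6,0,0,0],[0.3,0,0,0.3,0,0,0],[0.3,0,0,0.2,0,0,0],[0.3,0,0,0.1,0,0,0],[0.3,0,0,0,0,0,0]]])

```text
time_s: 9.22
ee_pos: [531.6, -400.0, 111.2]
ee_rot: [-179.8, -0.2, 0.1]
force: [0.5, 0.0, -0.8]
gripper_width: 50.7
```

Request:
move_arm(increments=[[[0.3,0,0,0.12,0,0,0],[0.3,0,0,0,0,0,0],[0.3,0,0,0,0,0,0]]])

```text
time_s: 9.6
ee_pos: [531.8, -400.1, 110.3]
ee_rot: [-179.9, -0.2, 0.1]
force: [-0.0, 0.5, 0.3]
gripper_width: 51.1
```

Request:
move_arm(increments=[[[0.85,0,0,0,0,0,0],[0.85,0,0,0,0,0,0],[0.85,0,0,0,0,0,0],[0.85,0,0,0,0,0,0],[0.85,0,0,-4,0,0,0],[0.85,0,0,-4,0,0,0],[0.85,0,-2.5,0,0,0,0],[0.85,0,-3,0,0,0,0],[0.85,0,-3,0,0,0,0],[0.85,0,0,0,0,0,0]]])

```text
time_s: 10.85
ee_pos: [531.5, -313.9, 193.3]
ee_rot: [-179.9, -0.3, -0.0]
force: [0.1, -0.1, -0.2]
gripper_width: 77.7
```

Run:
```python
from h import *
f=grab('wrist');s=monitor.state(); print(s['time_s'],s['ee_pos'].round(1),s['ee_rot'].round(2),s['gripper_width'])
save(f,'i.png',None,1.2)
hsv=cv2.cvtColor(f['color'],cv2.COLOR_RGB2HSV); m=cv2.inRange(hsv,np.array((12,80,50)),np.array((35,255,255)))>0
P=cloud(f);x,y,z=np.moveaxis(P,-1,0)
g=(np.hypot(x-531,y+400)<32)&(z>104)&(z<122)&m
q=np.stack([x[g],y[g]],-1).astype(np.float32); A=np.c_[q,np.ones(len(q))]
print(g.sum(),cv2.minEnclosingCircle(q),np.percentile(z[g],[5,50,95]),np.linalg.lstsq(A,z[g],rcond=None)[0])
```

```text
10.9 [ 531.7 -315.1  193.3] [-1.7994e+02 -3.2000e-01 -6.0000e-02] 77.65068620521768
1084 ((528.7037963867188, -399.12371826171875), 26.172584533691406) [108.95286278 113.98711468 115.14043907] [ 1.51143343e-03 -1.23347080e-02  1.07745593e+02]
```

View pics/i.png

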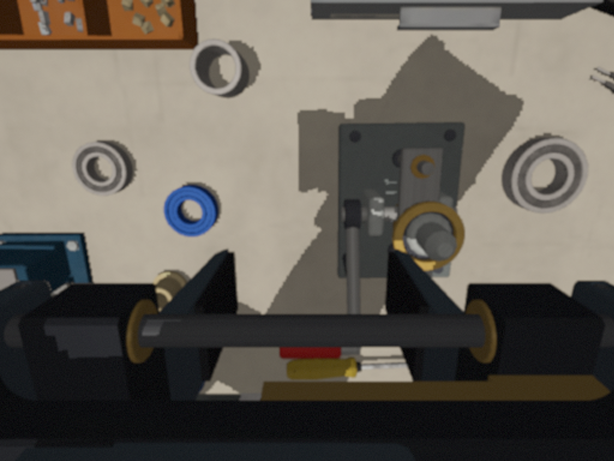

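The ring is home: its top is at 114–115 mm and level. Next is the bearing; I rotate the tool 90° so the jaws clear the blue one.

Request:
move_arm(increments=[[[1,0.8,-5,0,0,0,0],[1,0.8,-5,0,0,0,0],[1,0.8,-5,0,0,0,0],[1,0.8,-5,0,0,0,0],[1,0,0,0,0,0,-0.185],[1,0,0,0,0,0,-0.185],[1,0,0,0,0,0,-0.185],[1,0,0,0,0,0,-0.185],[1,0,0,0,0,0,-0.185],[1,0,0,0,0,0,-0.185],[1,0,0,0,0,0,-0.185],[1,0,0,0,0,0,-0.185]]])

```text
time_s: 12.4
ee_pos: [571.5, -123.7, 192.2]
ee_rot: [179.3, 0.4, 85.5]
force: [-0.1, -0.0, 0.4]
gripper_width: 91.3
```

Request:
move_arm(increments=[[[1,0,0,0,0,0,0],[1,0,0,0,0,0,0]]])

```text
time_s: 12.65
ee_pos: [572.2, -125.5, 191.9]
ee_rot: [179.3, 0.4, 85.1]
force: [-0.6, -0.0, -1.0]
gripper_width: 91.3
```

```bash
cat >> h.py <<'E'
def cyl(f,near,r,zlo,zhi):
    P=cloud(f);x,y,z=np.moveaxis(P,-1,0); g=(np.hypot(x-near[0],y-near[1])<r)&(z>zlo)&(z<zhi)
    q=np.stack([x[g],y[g]],-1).astype(np.float32); A=np.c_[q-q.mean(0),np.ones(len(q))]
    return g.sum(),cv2.minEnclosingCircle(q),cv2.minAreaRect(q)[0],np.percentile(z[g],[5,50,95]).round(1),np.linalg.lstsq(A,z[g],rcond=None)[0].round(3)
E
python3 - <<'E'
from h import *
f=grab('wrist');s=monitor.state(); print(s['time_s'],s['ee_pos'].round(1),s['ee_rot'].round(2),s['qpos'].round(0))
print(cyl(f,(569,-109),38,11,20))
E
```

```text
12.7 [ 572.1 -125.4  191.9] [179.31   0.41  85.14] [-13.  20.  91.  -0.  69.  -8.]
(np.int64(1177), ((566.79736328125, -106.62416076660156), 26.102081298828125), (566.733642578125, -106.4837417602539), array([12.7, 14.2, 15.6]), array([-1.0000e-03, -1.0000e-03,  1.4182e+01]))
```

Request:
move_arm(increments=[[[1,1.8,-0.4,0,0.01,0,-0.085],[1,0,0,5,0,0,0],[1,0,0,5,0,0,0],[1,0,0,4,0,0,0],[1,0,0,0,0,0,0],[1,0,0,0,0,0,0]]])

```text
time_s: 13.45
ee_pos: [573.8, -109.3, 51.5]
ee_rot: [179.5, 0.6, 89.6]
force: [-0.0, -0.0, 0.0]
gripper_width: 91.1
```

Request:
move_arm(increments=[[[1,0.18,-0.63,0,0,0,0],[1,0,0,2,0,0,0],[1,0,0,0,0,0,0],[1,0,0,0,0,0,0]]])

```text
time_s: 13.95
ee_pos: [570.9, -108.3, 38.1]
ee_rot: [178.8, 0.7, 89.6]
force: [-0.1, -0.1, -0.2]
gripper_width: 91.4
```

Request:
move_arm(increments=[[[1,0.05,-0.4,1.5,0.02,0.012,0],[1,0,0,1.2,0,0,0],[1,0,0,0,0,0,0],[1,0,0,0,0,0,0]]])

```text
time_s: 14.45
ee_pos: [567.6, -108.1, 10.2]
ee_rot: [179.9, -0.0, 89.5]
force: [0.4, 0.5, 0.7]
gripper_width: 90.8
```

Request:
move_arm(increments=[[[1,0.03,0,0.5,0,0,0],[1,0,0,0,0,0,0],[0.4,0,0,0,0,0,0],[0.4,0,0,0,0,0,0],[0.4,0,0,0,0,0,0],[0.4,0,0,0,0,0,0],[0.4,0,0,0,0,0,0]]], force=15)

```text
time_s: 15.32
ee_pos: [568.0, -107.8, 5.5]
ee_rot: [179.9, -0.0, 89.6]
force: [0.2, 0.2, -1.0]
gripper_width: 51.0
```

Request:
move_arm(increments=[[[0.4,0,0,-2,0,0,0],[0.4,0,0,-5.5,0,0,0],[0.4,0,0,-5.5,0,0,0],[0.4,0,0,-5.5,0,0,0],[0.4,0,0,-2,0,0,0],[0.4,-5,-0.65,0,0,0,0],[0.4,-5,-0.65,0,0,0,0],[0.4,-5,-0.65,0,0,0,0],[0.4,-5,-0.65,0,0,0,0],[0.4,-4,-0.65,0,0,0,0],[0.4,0,0,0,0,0,0],[0.4,0,0,0,0,0,0]]])

```text
time_s: 16.82
ee_pos: [531.4, -353.1, 214.2]
ee_rot: [-179.9, -0.2, 89.7]
force: [-0.1, -0.3, -1.6]
gripper_width: 50.8
```

Request:
move_arm(increments=[[[0.4,-4.6,-0.1,0,0,0,0],[0.4,0,0,0,0,0,0],[0.4,0,0,0,0,0,0],[0.4,0,0,0,0,0,0]]])

```text
time_s: 17.32
ee_pos: [531.6, -394.3, 214.1]
ee_rot: [-179.9, -0.3, 90.0]
force: [-0.1, -0.3, -1.7]
gripper_width: 51.0
```

Run:
```python
from h import *
f=grab('wrist');s=monitor.state(); t=s['ee_pos'];print(s['time_s'],t.round(1),s['ee_rot'].round(2))
P=cloud(f);x,y,z=np.moveaxis(P,-1,0)
dz=z-t[2]; g=(np.abs(dz-9.5)<3)&(np.abs(x-t[0])<22)&(np.abs(y-t[1])<32)
v,u=np.nonzero(g);print(g.sum(),u.min(),u.max(),v.min(),v.max())
# outer edge per column at far (+y) side
from scipy.optimize import least_squares
W=[];cols=range(u.min()+4,u.max()-3)
for c in cols:
    r=v[u==c].min(); W.append(ray(f,c,r-.5,t[2]+9.5)[:2])
W=np.array(W);o=least_squares(lambda p:np.hypot(*(W-p).T)-26,t[:2],loss='soft_l1');print(o.x-t[:2],np.abs(o.fun).mean())
o=least_squares(lambda p:np.hypot(*(W-p[:2]).T)-p[2],[*t[:2],26],loss='soft_l1');print(o.x[:2]-t[:2],o.x[2])
save(f,'j.png',(120,100,400,300),2.8)
```

```text
17.375 [ 531.6 -394.2  214.2] [-179.91   -0.33   90.04]
3159 223 298 197 261
[-0.5951985   2.18055158] 0.22721084536087297
[-0.57135545  3.0804758 ] 25.188064009269354
```

View pics/j.png

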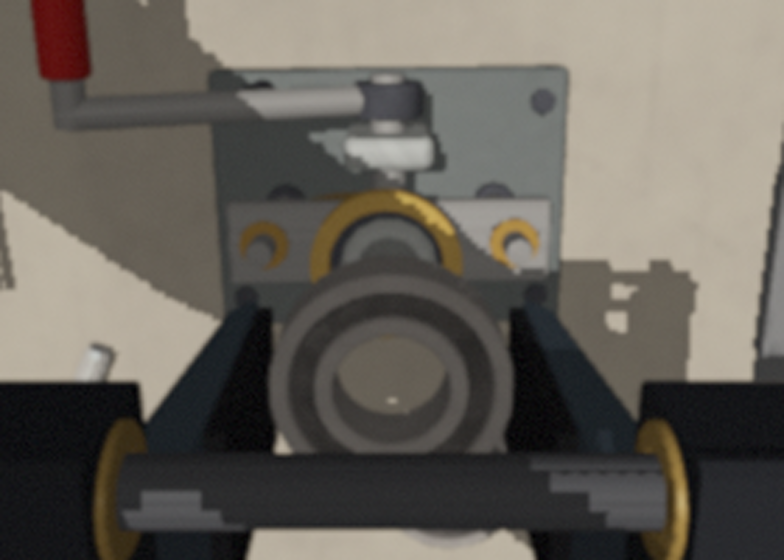

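The bearing is held level, with the seated ring visible behind it. I'll locate the ring in this frame too, so the shift can be taken relative to it.

Run:
```python
from h import *
from scipy.optimize import least_squares
f=grab('wrist');t=monitor.state()['ee_pos']
hsv=cv2.cvtColor(f['color'],cv2.COLOR_RGB2HSV); m=cv2.inRange(hsv,np.array((12,80,50)),np.array((35,255,255)))
W=[]
for c in range(int(120+318/2.8),int(120+458/2.8)):
    r=np.flatnonzero(m[165:205,c])
    if len(r): W.append(ray(f,c,165+r[0]-.5,114.5)[:2])
W=np.array(W)
o=least_squares(lambda p:np.hypot(*(W-p).T)-26,(530,-400),loss='soft_l1');print(t,o.x,np.abs(o.fun).mean())
print(cyl(f,(530.5,-399.7),25,136,150))
```

```text
[ 531.59713543 -394.459762    214.21330005] [ 528.11425975 -397.03569401] 0.9044978864247365h.py:36: RuntimeWarning: Mean of empty slice.
  q=np.stack([x[g],y[g]],-1).astype(np.float32); A=np.c_[q-q.mean(0),np.ones(len(q))]
  ret = um.true_divide(
Traceback (most recent call last):
  File "h.py", line 37, in cyl
    return g.sum(),cv2.minEnclosingCircle(q),cv2.minAreaRect(q)[0],np.percentile(z[g],[5,50,95]).round(1),np.linalg.lstsq(A,z[g],rcond=None)[0].round(3)
                                                                   ~~~~~~~~~~~~~^^^^^^^^^^^^^^^^
IndexError: index -1 is out of bounds for axis 0 with size 0
```

Request:
move_arm(increments=[[[0.4,-0.8,-0.1,2.5,0,0.005,0],[0.4,0,0,2.3,0,0,0],[0.4,0,0,0,0,0,0],[0.4,0,0,0,0,0,0]]])

```text
time_s: 17.92
ee_pos: [531.9, -400.7, 167.5]
ee_rot: [179.9, -0.5, 90.2]
force: [0.7, 0.3, -0.7]
gripper_width: 51.1
```

Request:
move_arm(increments=[[[0.4,-0.13,-0.08,1.3,0,-0.008,0],[0.4,0,0,0,0,0,0],[0.4,0,0,0,0,0,0]]])

```text
time_s: 18.3
ee_pos: [531.8, -402.2, 155.7]
ee_rot: [179.8, 0.1, 90.2]
force: [-0.2, 0.7, -0.1]
gripper_width: 51.2
```

Run:
```python
from h import *
f=grab('wrist');s=monitor.state();t=s['ee_pos'];print(t,s['ee_rot'])
b=t+[0,2.2,9.5]; print('expected bearing px',proj(f,b),'bore lower',proj(f,t+[0,2.2,-5.5]),'tip',proj(f,(530.3,-399.8,145)))
save(f,'k.png',(190,160,330,270),5.5)
```

```text
[ 531.6823421  -402.1142355   155.50186927] [1.79789826e+02 1.05655072e-01 9.02077999e+01]
expected bearing px [260.35188422 238.99395946] bore lower [260.17239322 228.5046679 ] tip [258.00696093 225.18503195]
```

View pics/k.png

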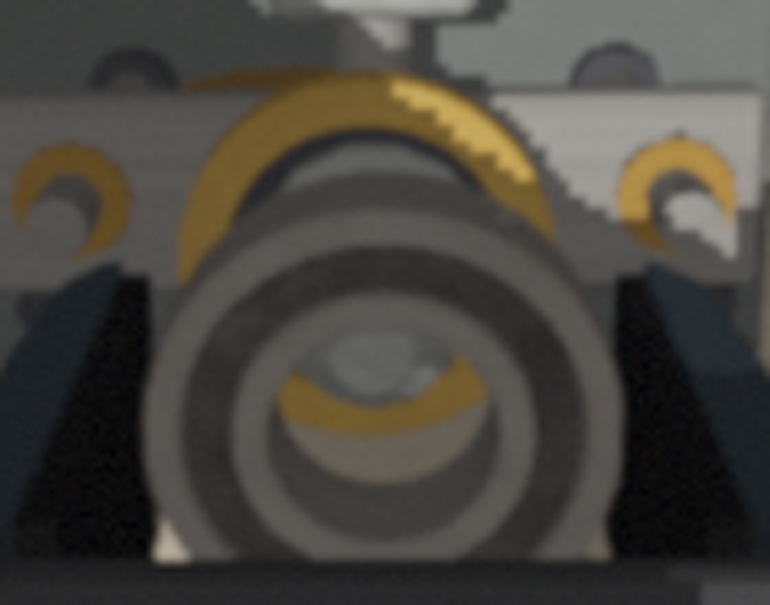

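The tip (crop x about 372) is left of the bearing's centre (384), so the bearing is about 1.3 mm too far in +x. I'll shift it and go down gently onto the taper.

Request:
move_arm(increments=[[[0.4,0.04,-0.14,0.4,0,0,0],[0.4,0,0,0.4,0,0,0],[0.4,0,0,0,0,0,0],[0.4,0,0,0,0,0,0]]])

```text
time_s: 18.85
ee_pos: [530.3, -401.9, 147.2]
ee_rot: [179.8, 0.1, 90.2]
force: [-0.2, -0.4, -0.4]
gripper_width: 51.0
```

Request:
move_arm(increments=[[[0.4,0,0,0.4,0,0,0],[0.4,0,0,0.2,0,0,0],[0.4,0,0,0,0,0,0],[0.4,0,0,0,0,0,0]]])

```text
time_s: 19.35
ee_pos: [530.4, -401.9, 140.8]
ee_rot: [179.8, 0.1, 90.2]
force: [-0.5, -0.5, -0.2]
gripper_width: 50.9
```

Request:
move_arm(increments=[[[0.4,0,0,0.3,0,0,0],[0.4,0,0,0.2,0,0,0],[0.4,0,0,0.2,0,0,0],[0.4,0,0,0,0,0,0]]])

```text
time_s: 19.85
ee_pos: [530.4, -401.9, 133.3]
ee_rot: [179.8, 0.1, 90.2]
force: [0.4, 0.1, -1.6]
gripper_width: 50.8
```

Request:
move_arm(increments=[[[0.4,0,0,0.3,0,0,0],[0.4,0,0,0.3,0,0,0],[0.4,0,0,0.3,0,0,0],[0.4,0,0,0.2,0,0,0],[0.4,0,0,0,0,0,0]]])

```text
time_s: 20.48
ee_pos: [530.4, -401.9, 121.4]
ee_rot: [179.8, 0.1, 90.2]
force: [-0.2, 0.9, -0.7]
gripper_width: 50.9
```

Now to seat it, release, and back up.

Request:
move_arm(increments=[[[0.4,0,0,0.08,0,0,0],[0.4,0,0,0,0,0,0],[0.4,0,0,0,0,0,0],[0.8,0,0,0,0,0,0],[0.8,0,0,0,0,0,0],[0.8,0,0,0,0,0,0],[0.8,0,0,0,0,0,0]]])

```text
time_s: 21.35
ee_pos: [531.0, -402.4, 121.6]
ee_rot: [179.7, 0.2, 90.2]
force: [-0.3, -0.8, 0.1]
gripper_width: 72.8
```

Request:
move_arm(increments=[[[0.8,0,0,-4,0,0,0],[0.8,0,0,-4,0,0,0],[0.8,0,0,0,0,0,0],[0.8,3.8,0,0,0,0,0],[0.8,4,-4,0,0,0,0],[0.8,0,-4,0,0,0,0],[0.8,0,0,0,0,0,0],[0.8,0,0,0,0,0,0]]])

```text
time_s: 22.35
ee_pos: [447.2, -320.7, 198.0]
ee_rot: [180.0, -0.1, 90.2]
force: [0.2, 0.4, -0.1]
gripper_width: 73.0
```

Run:
```python
from h import *
f=grab('top');b=grab('scene');w=grab('wrist');s=monitor.state();print(s['time_s'],s['ee_pos'],s['ee_rot'],s['gripper_width'])
for n,i in (('top',f),('scene',b)):
    try: print(n,cyl(i,(530.5,-399.8),27,120,136))
    except Exception as e: print(n,e)
hsv=cv2.cvtColor(w['color'],cv2.COLOR_RGB2HSV); m=(hsv[...,1]>120)&((hsv[...,0]<8)|(hsv[...,0]>174))
P=cloud(w); g=m&(P[...,2]>70)&(P[...,2]<110)
print('handle',g.sum(),np.percentile(P[g],[3,50,97],axis=0).round(1) if g.sum() else '')
save(b,'l.png',(180,170,300,270),6)
```

```text
22.5 [ 447.60188145 -320.96125593  197.96734718] [ 1.79979759e+02 -5.80015479e-02  9.02207707e+01] 72.85598352733523
top (np.int64(2), ((532.1668701171875, -421.13751220703125), 6.5295233726501465), (532.1668701171875, -421.13751220703125), array([129.3, 130.9, 132.5]), array([  0.22 ,  -0.173, 130.902]))
scene (np.int64(282), ((531.3711547851562, -400.484619140625), 26.164525985717773), (532.6830444335938, -401.9222412109375), array([122.3, 130.9, 133.5]), array([-6.80000e-02,  7.10000e-02,  1.29883e+02]))
handle 962 [[ 408.5 -335.6   87.9]
 [ 416.8 -309.    93.1]
 [ 424.2 -285.    95.2]]
```

View pics/l.png

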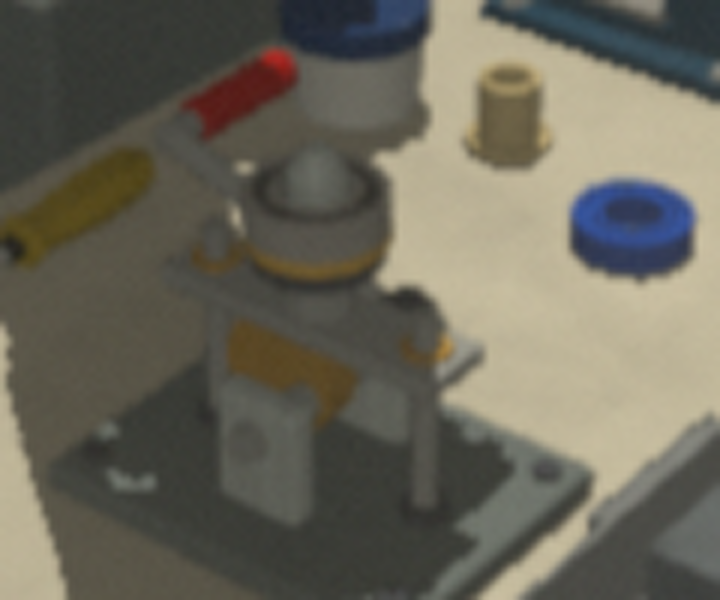

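The bearing sits flush on the gold ring: its top measures 130.9 mm against an expected 130, with the gold rim visible all round beneath it. The handle is at about (416.8,-310,86), where the geometry puts it.

Request:
move_arm(increments=[[[0.8,1.1,-3.1,0,0,0,0],[0.8,0,0,4,0,0,0],[0.8,0,0,3.5,0,0,0],[0.8,0,0,0,0,0,0],[0.8,0,0,0,0,0,0]]])

```text
time_s: 23.12
ee_pos: [420.8, -312.4, 122.1]
ee_rot: [179.7, 0.1, 90.3]
force: [0.6, -0.0, -0.2]
gripper_width: 73.0
```

Request:
move_arm(increments=[[[0.8,0.2,-0.4,0,0,0,0],[0.8,0,0,3,0,0,0],[0.8,0,0,1.8,0,0,0],[0.8,0,0,0,0,0,0],[0.8,0,0,0,0,0,0]]])

```text
time_s: 23.75
ee_pos: [420.7, -313.3, 79.5]
ee_rot: [179.2, 0.6, 90.3]
force: [0.6, -0.5, 0.5]
gripper_width: 73.0
```

Request:
move_arm(increments=[[[0.8,0.3,-0.4,0.9,0.01,0.01,0],[0.8,0,0,0,0,0,0],[0.8,0,0,0,0,0,0],[0,0,0,0,0,0,0],[0,0,0,0,0,0,0],[0,0,0,0,0,0,0],[0,0,0,0,0,0,0],[0,0,0,0,0,0,0],[0,0,0,0,0,0,0]]], force=20)

```text
time_s: 24.88
ee_pos: [417.0, -311.0, 71.9]
ee_rot: [179.7, 0.1, 90.4]
force: [-0.4, -0.3, 0.2]
gripper_width: 17.6
```

Request:
move_arm(increments=[[[0,0,0.35,-0.85,0,0,0],[0,0,0.4,-0.8,0,0,0],[0,0,0.45,-0.8,0,0,0],[0,0,0.5,-0.75,0,0,0],[0,0,0,0,0,0,0]]])

```text
time_s: 25.5
ee_pos: [432.8, -310.8, 104.1]
ee_rot: [-180.0, 0.0, 90.4]
force: [-0.4, -2.0, -3.2]
gripper_width: 17.5
```

Request:
move_arm(increments=[[[0,0,0.65,-0.63,0,0,0],[0,0,0.65,-0.63,0,0,0],[0,0,0.68,-0.58,0,0,0],[0,0,0.72,-0.54,0,0,0],[0,0,0,0,0,0,0]]])

```text
time_s: 26.12
ee_pos: [453.1, -310.5, 128.0]
ee_rot: [-179.0, -0.0, 90.6]
force: [-0.6, -1.6, -4.0]
gripper_width: 17.5
```

Request:
move_arm(increments=[[[0,0,0.82,-0.42,-0.015,0,0],[0,0,0.85,-0.4,0,0,0],[0,0,0.88,-0.34,0,0,0],[0,0,0.9,-0.26,0,0,0],[0,0,0,0,0,0,0]]])

```text
time_s: 26.75
ee_pos: [475.0, -310.3, 144.4]
ee_rot: [-178.3, -0.1, 90.7]
force: [0.8, -1.9, -7.3]
gripper_width: 17.5
```

Request:
move_arm(increments=[[[0,0,0.95,-0.16,-0.015,0,0],[0,0,0.95,-0.14,0,0,0],[0,0,0.95,-0.1,0,0,0],[0,0,0.95,-0.06,0,0,0],[0,0,0,0,0,0,0]]])

```text
time_s: 27.38
ee_pos: [501.5, -309.9, 155.1]
ee_rot: [-177.9, -0.1, 90.7]
force: [-0.5, -2.9, -8.4]
gripper_width: 17.6
```

Request:
move_arm(increments=[[[0,0,0.9,0.15,-0.03,0,0],[0,0,0.9,0.15,0,0,0],[0,0,0.8,0.15,0,0,0],[0,0,0,0.05,0,0,0],[0,0,0,0,0,0,0]]])

```text
time_s: 28.0
ee_pos: [523.5, -309.6, 156.4]
ee_rot: [-179.4, 0.0, 90.6]
force: [-3.2, -1.9, -3.4]
gripper_width: 17.7
```

Run:
```python
from h import *
b=grab('scene');w=grab('wrist');s=monitor.state();print(s['ee_pos'],s['ee_rot'],s['force'])
for n,f in (('w',w),('s',b)):
    hsv=cv2.cvtColor(f['color'],cv2.COLOR_RGB2HSV); m=(hsv[...,1]>120)&((hsv[...,0]<8)|(hsv[...,0]>174))
    P=cloud(f); g=m&(P[...,2]>130)&(P[...,2]<200)&(abs(P[...,1]+310)<60)
    print(n,g.sum(),np.percentile(P[g],[3,50,97],axis=0).round(1) if g.sum() else '')
print(cyl(b,(530.5,-399.8),27,125,145))
save(b,'m.png',(160,120,310,245),5)
```

```text
[ 523.48743091 -309.59440471  156.38841889] [-1.79377679e+02  5.46674669e-03  9.06484061e+01] [-3.94279178 -1.45826806  0.7593403 ]
w 2029 [[ 514.2 -317.6  163.7]
 [ 522.6 -298.6  171.7]
 [ 531.3 -283.   173.9]]
s 56 [[ 519.2 -337.7  165.4]
 [ 528.7 -330.6  173.4]
 [ 533.7 -317.1  176.7]]
(np.int64(307), ((531.0311279296875, -400.43121337890625), 26.540998458862305), (532.376708984375, -401.41400146484375), array([127.2, 139.8, 142.3]), array([-1.06000e-01,  1.23000e-01,  1.37758e+02]))
```

View pics/m.png

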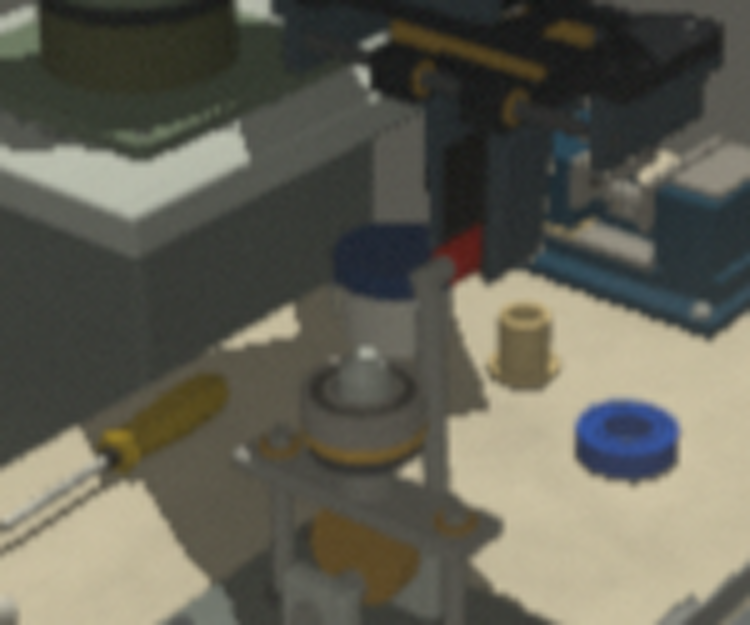

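The lever is nearly upright, with the bearing and ring lifted about 9 mm and flat. I'll nudge the last 6 mm and let it settle.

Request:
move_arm(increments=[[[0,0,0.6,0,0,0,0],[0,0,0,0,0,0,0],[0,0,0,0,0,0,0],[0,0,0,0,0,0,0],[0,0,0,0,0,0,0]]])

```text
time_s: 28.72
ee_pos: [528.0, -309.6, 156.9]
ee_rot: [-179.2, -0.0, 90.6]
force: [-4.3, -1.3, 0.1]
gripper_width: 17.4
```

Run:
```python
from h import *
for i in range(5): b=grab('scene')
s=monitor.state();print(s['ee_pos'],s['qvel'].round(2),s['force'],s['gripper_width'])
w=grab('wrist')
for n,f in (('w',w),):
    hsv=cv2.cvtColor(f['color'],cv2.COLOR_RGB2HSV); m=(hsv[...,1]>120)&((hsv[...,0]<8)|(hsv[...,0]>174))
    P=cloud(f); g=m&(P[...,2]>130)&(P[...,2]<200)&(abs(P[...,1]+310)<60)
    print(np.percentile(P[g],[3,50,97],axis=0).round(1))
print(cyl(b,(530.5,-399.8),27,125,145))
s=monitor.state();print(s['ee_pos'],s['qvel'].round(2))
```

```text
[ 528.03847032 -309.56609252  156.85058185] [ 0.1   0.03  0.11 -0.03 -0.01  0.02] [-2.94111552 -1.74158435 -0.24879841] 17.23118942815268
[[ 518.8 -317.9  163.3]
 [ 527.2 -298.7  171.7]
 [ 535.8 -282.9  174. ]]
(np.int64(312), ((530.7932739257812, -400.0130310058594), 26.627317428588867), (532.065185546875, -401.31243896484375), array([127.8, 139.9, 142.5]), array([-8.70000e-02,  1.24000e-01,  1.37873e+02]))
[ 528.04869892 -309.56086286  156.86338043] [-0.07  0.07 -0.   -0.03 -0.01  0.08]
```

```bash
python3 -c "
from h import *
print(job.job_done())"
```

```text
the job is handed in; nothing more can be done
None
```

I threaded the gold ring and then the small grey bearing onto the post. I released both, raised the red lever to nearly straight up, and handed the job in at about 29 s while still gripping it. The interface gives no verdict, so this rests on my own checks.

- **Ring:** after release its top measured 114–115 mm (expected 115), level and round the boss.
- **Bearing:** it looked flush on the ring, with its top at 130.9 mm before the lift (expected 130) and 139.9 mm after, about 9 mm of lift. Its centre measured within about 1 mm of the seat.
- **Lever:** the handle was at x ≈ 527–528 mm against a shaft at about 530 mm, so within about 0.02 rad of upright. The arm was still and read about 3–4 N from the spring.
- **Disagreements:**
  - Camera positions of the seat differed by 1–2 mm between views.
  - A circle fit to the seated ring from one wrist view was poor, and I did not use it.
  - The scene-camera plane fit for the bearing shows a slope because it mixes in the bearing's side wall, so I judged flatness from the pictures.
  - The handle slid about 6 mm towards the fingertips during the swing, but the grip held.
- **Bystanders:** I never went near the loose parts and saw no contact, but I did not re-measure their positions at the end.

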